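# Turn a culture plate over into the colony counter's well

## Robot

A 6-joint arm with a two-finger parallel gripper is mounted at the origin on the work surface. World frame = base frame: x ahead of the robot, y to its left, z up, the work surface at z = 0. Lengths are in m, angles in rad, forces in N, time in s.
With the tool pointing down it reaches from about 0.375 to 0.9 m from the base axis. Payload 3.1 kg.
Tool frame: the origin (TCP) lies between the finger pads; the fingertips stand 8 mm ahead of it and the grasp point (between the pads) lies 11 mm behind it; z points along the fingers, y is the line along which they close (so a half turn about z gives the same grasp; the last joint's range is limited). The gripper opens to 85 mm and grips with 20 to 120 N. Pads are 22 mm wide; open, the fingers measure 114 mm over their backs; the gripper's body (76 mm by 85 mm) begins 54 mm behind the grasp point. The pads swing forward as they close: fully open they stand 13 mm farther back than shut.
Start: joints at [-1.393, 0.527, 1.433, -0, 1.181, -0.178], TCP at [0.218, -0.586, 0.214] pointing down, gripper open.
Joint ranges: [-3.08, 3.08], [-0.75, 2.2], [0.22, 2.44], [-1.43, 4.57], [0, 2.65], [-2.85, 2.85]. Speed limits (rad/s): [2.79, 2.79, 3.14, 3.14, 3.14, 3.14].

## Interface

Orientations are given as a unit quaternion [x, y, z, w].
In Python, from station import readout, cams, sign_off gives the robot as it stands.
- The arm moves only by the tool send_rows, never from a script. Its argument "commands" is text: rows parted by semicolons, each of 5 numbers parted by spaces: the finger opening in mm, from 0 to 85.4, then the shift along the tool's x, y, z each as a share of 0.02 m, from -1 to 1, then the turn about the tool's z as a share of 4 degrees, from -1 to 1. In form: grip dx dy dz spin; .... A call has 1 to 20 rows; each row shifts and turns the commanded pose from where the row before left it, along the tool's axes as they then stand; what a row does not reach is not made up. A row lasts 1/12 s, in which the tool goes at most 41.7 mm and 7.16 degrees, less where a joint would pass 70% of its speed; a pose out of reach is approached as far as the arm can. A call with a number of a shift or a turn outside -1 to 1 is refused whole. A call with a gripper value outside its range is refused whole. The fingers move at their own pace and stop on an object; "grip_force" is the grip in N (left out, the last holds). Time passes only in rows, so rows that do not move let the fingers close. It gives the time, the measured TCP pose, the force, the opening and the grip force at its end, in the units of the state.
- readout.sense(): the state, without advancing time (a new reading comes with each control period).
- cams.snapshot(name): name is "side" or "top" or "wrist"; returns a dict with "pixels" (384x512x3 uint8, red, green, blue), "intrinsics" (3x3 intrinsics, pixels), "eye" and "rotation" of the camera in the world. Camera axes: x right, y down, z forward; pixel columns grow to the right and rows downward; lengths in m; the calibration is good to about 2 mm. The wrist camera is an equidistant fisheye: a pixel r from the principal point sees the ray r / f radians off the axis. A picture is of the moment at which its call begins. There is no depth.
- sign_off(): hands the job in; it is judged then, once.
The state is a dict: "t": time; "q": joint angles; "qd": joint speeds; "tau": joint torques, N m; "tcp_pos": TCP position; "tool_rot": TCP orientation; "force": force on the tool from outside, world axes, zero at the start; "ft_torque": the same for the moment, N m; "finger_gap": opening from 0.0 (shut) to 1.0 (fully open); "gripper_force": force on a finger pad.
Only numpy, scipy, OpenCV 4.12 (cv2) and the standard library are available. Lean on these libraries where they do the work, as an engineer would, in place of code of your own. Each camera call takes 0.05 s, during which the arm holds its last target. There are 200 camera calls.

## Task

First take the crumpled paper ball out of the colony counter's well and drop it in the open waste bin. Then turn the square culture plate that lies on the counter's front ledge upside down, so that it finally lies lid down, base up, flat in the square well; do not press it hard enough to crack it. Leave the stacked and single round dishes and the marker pen where they are.

Things in the scene. Friction and masses are not known exactly. Their poses are not given: they have to be found in the camera images.
- counter: Colony counter, a fixed white box 240 mm wide (y), from x = -70 to +170 mm in its own frame. Origin on the bench below the middle of the step; +x points from its front to its back, roughly to the robot's left. At x = 0 a 9 mm step rises from the ledge (front part) to the deck, 79 mm high, in which the square well lies. Behind x = 127 mm: a grey key panel, 97 mm high.
- ledge (a point): Middle of the ledge's front edge, counter x = -70 mm, y = 0. The ledge is flat, 240 mm wide, from here to the step, its top 70 mm above the bench; its front face drops straight to the bench with open air before it. Axes as the counter's.
- step (a point): Middle of the top edge of the step between ledge and deck (counter x = 0, y = 0, 79 mm above the bench). Axes as the counter's.
- well (a point): Centre of the well's flat floor, 71 mm above the bench, counter x = 61 mm. The well is 106 x 106 mm, square to the counter, 8 mm deep, its walls plumb; its near wall is 8 mm behind the step. Axes as the counter's.
- plate: Square lidded culture plate, clear with dark red agar in its base, taped shut: one rigid piece, about 80 g, 100 x 100 x 18 mm: lid 100 x 100 mm from 5 to 18 mm up, base 95 x 95 mm from 0 to 5 mm. Origin: centre of the base's outer face; +z from base to lid: up at the start, straight down when turned over (the origin is then 18 mm above what it lies on).
- plate_mid (a point): Middle of the plate, 9 mm above its origin. At the start it lies base down on the ledge, back edge 2 to 10 mm before the step, up to 15 mm to one side of the well's middle and up to 0.05 rad askew; its front overhangs the ledge by 32 to 40 mm. Free to slide; too wide to grasp across; cracks if pressed with over 40 N. Lifted by the overhang it turns over about the step into the well.
- wad: Crumpled ball of paper, stiff and light (15 g), about 55 mm across, lying in the well at the start. Origin at its underside as built (turns with it).
- wad_mid (a point): Middle of the paper ball, 31 mm above what it lies on at the start; it can be gripped here from above, about 44 to 65 mm across in any direction.
- bin: Open grey waste bin, fixed, 150 x 150 mm outside, 90 mm high, walls and floor 4 mm. Origin: centre of its underside. Stands to the left or right of the counter; the white tube rack is on the other side.
- rack: White tube rack with capped tubes, fixed, 100 x 160 x 100 mm; origin centre of its underside. Bystander.
- stack: Four round culture dishes stacked, 90 mm across, 60 mm high, loose, on the bench; origin centre of underside. Leave alone.
- dish: One round culture dish, 90 mm across, 15 mm high, loose, on the bench; origin centre of underside. Leave alone.
- marker: Marker pen, 120 mm long, 15 mm thick, lying along the deck beside the well, 100 to 115 mm to the counter's +y side; origin at its middle, underside. Leave alone.
Mind the look-alikes: they are no part of the job. What is shaped like the wad but turquoise is not meant. What is shaped like the plate but green or purple is not meant.

How it is judged:
By the outcome, as a careful person would: the job done as asked, in the order asked, and still so for the second after the job is handed in, with the robot touching nothing.
It also fails if it takes over 72 s, if anything falls off the work surface, if the arm or the gripper's body presses on something with over 40 N, if the wrist force passes 120 N, or if a joint passes its speed limit or range.

## Working session

There is one attempt and no reset: what is moved stays moved. The work goes in short steps, Python scripts to look and compute and a tool call to move; the robot and the scene stay as the last step left them, time stands still between calls to the robot, and variables do not carry over. Pictures are saved under pics/ and viewed, at most 10 in all, crops included, and the job is handed in when it is done.

Besides the shell and the picture viewer there is one more tool, called after ">>>" as name(argument=value, ...) on one line, values as JSON. send_rows: Moves the arm, as the interface text tells. Its arguments: {"type":"object","properties":{"commands":{"type":"string"},"grip_force":{"type":"number"}},"required":["commands"]}

```bash
mkdir -p pics; ls
python3 - <<'E'
from station import readout,cams
import cv2,numpy as np
s=readout.sense();print(s['t'],s['tcp_pos'],s['tool_rot'],s['force'])
for n in ['top','side']:
    c=cams.snapshot(n);np.savez(f'pics/{n}0.npz',**c)
    print(n,c['intrinsics'].tolist() if hasattr(c['intrinsics'],'tolist') else c['intrinsics'],np.round(c['eye'],3),np.round(c['rotation'],3).tolist())
    cv2.imwrite(f'pics/{n}0.png',cv2.resize(c['pixels'][:,:,::-1],(800,600),interpolation=cv2.INTER_CUBIC))
E
```

```text
pics
0.0 [ 0.21820539 -0.58488758  0.21343055] [ 9.84125537e-01  1.77470493e-01 -2.39076629e-06 -1.07308944e-03] [-0.32204499  0.16168967 -0.08676852]
top [[384.29205112547845, 0.0, 257.1525835805676], [0.0, 384.29205112547845, 195.562485411885], [0.0, 0.0, 1.0]] [ 0.41  -0.     1.121] [-0.695, 0.716, -0.047, 0.047]
side [[419.6906754597774, 0.0, 258.5044916612339], [0.0, 419.6906754597774, 192.4035616873912], [0.0, 0.0, 1.0]] [0.071 0.722 0.745] [-0.262, 0.853, -0.432, 0.127]
```

View pics/top0.png

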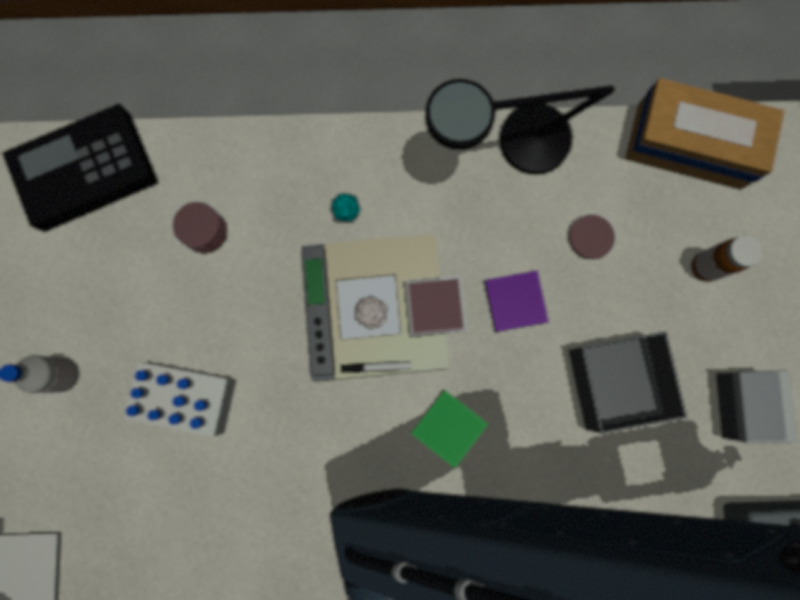

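View pics/side0.png

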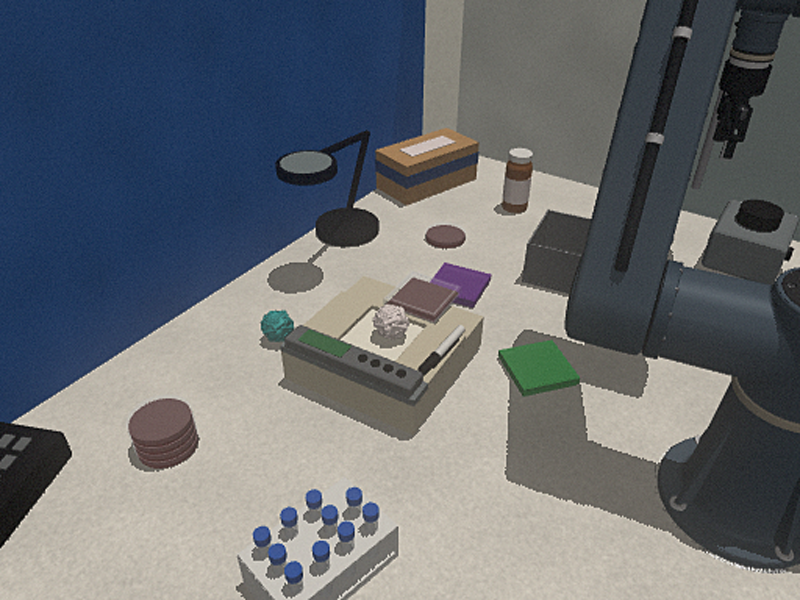

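The top picture shows the counter at about (375,305) with its key panel on the left. The wad is in the well at (371,311), the plate at (435,306) and the open bin at (625,382). The green, purple and turquoise look-alikes lie apart from these. Next I'll enlarge the counter and the bin.

```bash
cat > h.py <<'E'
import numpy as np
from scipy.spatial.transform import Rotation as R
def ray(c,u,v):
    K=c['intrinsics'];d=np.array([(u-K[0,2])/K[0,0],(v-K[1,2])/K[1,1],1.])
    return R.from_quat(c['rotation']).apply(d) if np.shape(c['rotation'])==(4,) else c['rotation']@d
def at(c,u,v,z):
    d=ray(c,u,v);e=c['eye'];return e+d*(z-e[2])/d[2]
def proj(c,P):
    r=R.from_quat(c['rotation']).inv().apply(np.atleast_2d(P)-c['eye']);K=c['intrinsics']
    return r[:,:2]/r[:,2:]*K[0,0]+K[:2,2]
E
python3 - <<'E'
import numpy as np,cv2
c=np.load('pics/top0.npz');p=c['pixels'][:,:,::-1]
a=cv2.resize(p[145:245,188:348],(800,500),interpolation=cv2.INTER_CUBIC)
cv2.imwrite('pics/crop1.png',a)
from h import *
f=.64
for n,u,v,z in [('bin1',563,346,.09),('bin2',667,333,.09),('bin3',686,415,.09),('bin4',586,431,.09)]:print(n,at(c,u*f,v*f,z).round(4))
E
```

```text
bin1 [ 0.4706 -0.2771  0.09  ]
bin2 [ 0.4878 -0.4574  0.09  ]
bin3 [ 0.3481 -0.4773  0.09  ]
bin4 [ 0.3265 -0.3066  0.09  ]
```

View pics/crop1.png

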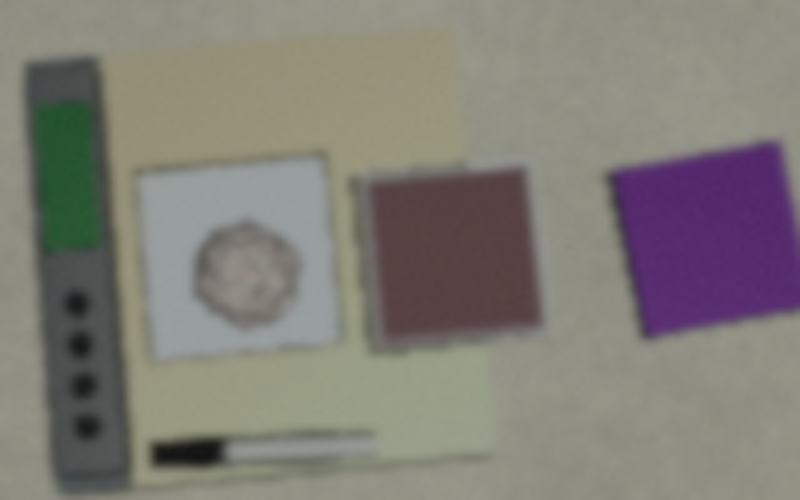

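Crop (5x): the well rim corners are at about (135,172), (327,153), (343,345) and (152,362). The wad centre is at (248,273). The plate's agar corners are at (370,183), (527,167), (541,327) and (385,338).

Run:
```python
import numpy as np,cv2
from h import *
c=np.load('pics/top0.npz');s=np.load('pics/side0.npz')
g=lambda x,y,z:at(c,188-.4+x/5,145-.4+y/5,z)
for n,pts,z in [('well',[(135,172),(327,153),(343,345),(152,362)],.079),('agar',[(370,183),(527,167),(541,327),(385,338)],.075),('lid',[(360,177),(532,160),(547,330),(374,348)],.082),('outline',[(103,55),(454,27),(493,457),(133,487)],.075)]:
    P=np.array([g(x,y,z) for x,y in pts]);e=np.roll(P,-1,0)-P
    # x_c direction: from right to left in picture
    d=(P[0]-P[1]+P[3]-P[2]);d2=(P[3]-P[0]+P[2]-P[1])
    print(n,P.mean(0).round(4),np.linalg.norm(e,axis=1).round(4),np.degrees(np.arctan2(d[1],d[0])).round(1),np.degrees(np.arctan2(d2[1],d2[0])).round(1)+90)
print('wad',g(248,273,.102))
# side checks
for n,u,v,z in [('wad',391,321,.102),('plateL',386,297,.088)]:print(n,at(s,u*.64,v*.64,z).round(4))
W=g(248,273,.102);print(proj(s,[W])/.64)
```

```text
well [0.5503 0.0568 0.079 ] [0.1062 0.1065 0.1042 0.1053] 93.8 -86.30000000000001
agar [ 0.5497 -0.0619  0.075 ] [0.0872 0.089  0.0855 0.0862] 93.3 -86.9
lid [ 0.5488 -0.0601  0.082 ] [0.0949 0.094  0.0944 0.0943] 94.2 -87.19999999999999
outline [0.5523 0.026  0.075 ] [0.1963 0.2396 0.1955 0.2399] 93.0 -86.9
wad [0.53867948 0.05106176 0.102     ]
wad [0.5371 0.0513 0.102 ]
plateL [ 0.5918 -0.0126  0.088 ]
[[390.28560642 320.58563446]]
```

>>> send_rows(commands="85 0 0 0 -1;85 0 0 0 -1;85 0 0 0 -1;85 0 0 0 -1;85 0 0 0 -1;85 0 0 0 -1;85 0 0 0 -1;85 0 0 0 -1;85 0 0 0 -1;85 0 0 0 -1;85 0 0 0 -1;85 0 0 0 -1;85 0 0 0 -1;85 0 0 0 -1;85 0 0 0 -1;85 0 0 0 -1;85 0 0 0 -1;85 0 0 0 -1;85 0 0 0 -0.24")

```text
t: 1.68
tcp_pos: [0.2183, -0.5852, 0.2139]
tool_rot: [0.685, 0.728, 0.0, -0.001]
force: [0.2, -0.2, 0.9]
finger_gap: 0.996
gripper_force: 0.0
```

>>> send_rows(commands="85 1 0.58 0 0;85 1 0.58 0 0;85 1 0.58 0 0;85 1 0.58 0 0;85 1 0.58 0 0;85 1 0.58 0 0;85 1 0.58 0 0;85 1 0.58 0 0;85 1 0.58 0 0;85 1 0.58 0 0;85 1 0.58 0 0;85 1 0.58 0 0;85 1 0.58 0 0;85 1 0.58 0 0;85 1 0.58 0 0;85 1 0.58 0 0;85 1 0.58 0 0;85 1 0.58 0 0;85 1 0.58 0 0;85 1 0.58 0 0")

```text
t: 3.35
tcp_pos: [0.4264, -0.1714, 0.2143]
tool_rot: [0.686, 0.727, -0.0, -0.0]
force: [0.1, -0.5, 0.0]
finger_gap: 0.996
gripper_force: 0.0
```

>>> send_rows(commands="85 1 0.58 0 0;85 1 0.58 0 0;85 1 0.58 0 0;85 1 0.58 0 0;85 1 0.58 0 0;85 1 0.58 0 0;85 1 0.58 0 0;85 0 0 0 0;85 0 0 0 0")

```text
t: 4.1
tcp_pos: [0.4989, -0.0271, 0.2142]
tool_rot: [0.685, 0.728, -0.0, -0.0]
force: [-0.1, 0.7, 0.2]
finger_gap: 0.992
gripper_force: 0.0
```

```bash
cat >> h.py <<'E'
def wproj(c,P):
    r=R.from_quat(c['rotation']).inv().apply(np.atleast_2d(P)-c['eye']);K=c['intrinsics']
    rho=np.hypot(r[:,0],r[:,1]);th=np.arctan2(rho,r[:,2]);return (r[:,:2]/rho[:,None])*th[:,None]*K[0,0]+K[:2,2]
def wat(c,u,v,z):
    K=c['intrinsics'];a=np.array([u,v])-K[:2,2];r=np.linalg.norm(a);th=r/K[0,0]
    d=R.from_quat(c['rotation']).apply([*(a/max(r,1e-9)*np.sin(th)),np.cos(th)]);e=c['eye'];return e+d*(z-e[2])/d[2]
E
python3 - <<'E'
from station import readout,cams
import cv2,numpy as np
s=readout.sense();print(s['t'],s['tcp_pos'],s['tool_rot'],s['force'],s['q'])
c=cams.snapshot('wrist');np.savez('pics/w1.npz',**c);print(c['intrinsics'],c['eye'],c['rotation'])
cv2.imwrite('pics/w1.png',cv2.resize(c['pixels'][:,:,::-1],(800,600),interpolation=cv2.INTER_CUBIC))
E
```

```text
4.1 [ 0.49889502 -0.02713626  0.21418132] [ 6.85148820e-01  7.28403048e-01 -2.75928808e-04 -1.32210400e-04] [-0.08147049  0.67644811  0.22033149] [-2.78134295e-01  3.60241872e-01  1.74131205e+00 -4.27760642e-04
  1.04052693e+00 -3.39098117e-01]
[[297.31863964   0.         255.76832488]
 [  0.         297.31863964 191.19422381]
 [  0.           0.           1.        ]] [0.49353458 0.04934699 0.37354946] [0.98810641 0.0294242  0.00439861 0.15086613]
```

View pics/w1.png

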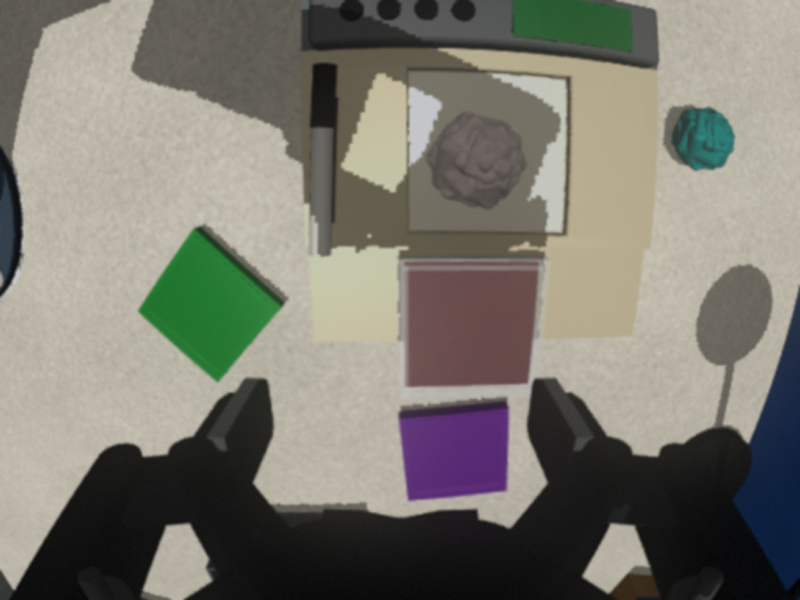

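The wrist view shows the wad at (478,160), the well corners at about (407,69), (570,77), (567,234) and (407,231), and the plate's back corners at (401,260) and (544,262). Its front corners are near (403,394) and (536,390).

Run:
```python
import numpy as np
from h import *
c=np.load('pics/w1.npz');f=.64
g=lambda x,y,z:wat(c,x*f-.2,y*f-.2,z)
a=np.radians(93.5);X=np.array([np.cos(a),np.sin(a),0]);Y=np.array([-X[1],X[0],0])
W=np.mean([g(x,y,.079) for x,y in [(407,69),(570,77),(567,234),(407,231)]],0);print('well',W)
for n,pts,z in [('well',[(407,69),(570,77),(567,234),(407,231)],.079),('platetop',[(401,260),(544,262),(536,390),(403,394)],.088),('agar',[(405,265),(539,265),(529,384),(406,386)],.075),('step',[(310,248),(400,247),(648,245)],.079),('ledgefront',[(313,341),(398,340),(540,337),(634,335)],.07),('wad',[(478,160)],.102),('panel',[(303,49),(657,66)],.097),('sides',[(303,150),(656,150)],.079)]:
    for p in pts:
        P=g(*p,z);d=P-W;print(n,P.round(4),'cx',round((d@X)*1e3+61,1),'cy',round(d@Y*1e3,1))
```

```text
well [0.55070962 0.05849565 0.079     ]
well [0.4944 0.1068 0.079 ] cx 112.7 cy 53.2
well [0.5999 0.1144 0.079 ] cx 113.8 cy -52.5
well [0.6077 0.0095 0.079 ] cx 8.7 cy -53.9
well [0.5007 0.0032 0.079 ] cx 8.9 cy 53.2
platetop [ 0.4979 -0.014   0.088 ] cx -8.2 cy 57.1
platetop [ 0.5908 -0.009   0.088 ] cx -8.8 cy -35.9
platetop [ 0.6003 -0.1022  0.088 ] cx -102.5 cy -39.7
platetop [ 0.505 -0.109  0.088] cx -103.4 cy 55.8
agar [ 0.501  -0.0201  0.075 ] cx -14.5 cy 54.5
agar [ 0.5919 -0.014   0.075 ] cx -13.9 cy -36.7
agar [ 0.5987 -0.1042  0.075 ] cx -104.3 cy -38.0
agar [ 0.5073 -0.1094  0.075 ] cx -104.0 cy 53.6
step [ 0.4383 -0.0112  0.079 ] cx -1.7 cy 116.5
step [ 0.4969 -0.0075  0.079 ] cx -1.6 cy 57.7
step [0.6725 0.0081 0.079 ] cx 3.2 cy -118.5
ledgefront [ 0.4389 -0.0805  0.07  ] cx -70.9 cy 120.1
ledgefront [ 0.4995 -0.0757  0.07  ] cx -69.8 cy 59.3
ledgefront [ 0.6025 -0.0682  0.07  ] cx -68.6 cy -43.9
ledgefront [ 0.681  -0.0636  0.07  ] cx -68.9 cy -122.6
wad [0.5388 0.0518 0.102 ] cx 55.0 cy 12.3
panel [0.4322 0.1143 0.097 ] cx 123.9 cy 114.9
panel [0.6553 0.1307 0.097 ] cx 126.7 cy -108.8
sides [0.4319 0.0523 0.079 ] cx 62.1 cy 119.0
sides [0.6692 0.0757 0.079 ] cx 71.0 cy -119.3
```

>>> send_rows(commands="85 0.95 0.56 0 0;85 0.95 0.56 0 0;85 0.95 0.56 0 0;85 0.96 0.55 0 -0.12;85 0 0 1 0;85 0 0 1 0;85 0 0 1 0;85 0 0 1 0;85 0 0 1 0;85 0 0 0.9 0;85 0 0 0 0", grip_force=20)

```text
t: 5.07
tcp_pos: [0.536, 0.0496, 0.0933]
tool_rot: [0.684, 0.73, -0.002, -0.003]
force: [-0.1, 0.4, -0.5]
finger_gap: 0.995
gripper_force: 0.0
```

>>> send_rows(commands="30 0 0 0 0;30 0 0 0 0;30 0 0 0 0;30 0 0 0 0;30 0 0 0 0;30 0 0 0 0;30 0 0 0 0;30 0 0 0 0")

```text
t: 5.73
tcp_pos: [0.5396, 0.0502, 0.0981]
tool_rot: [0.683, 0.731, 0.0, 0.001]
force: [-1.2, -1.8, 6.3]
finger_gap: 0.671
gripper_force: 19.3
```

>>> send_rows(commands="30 0 0 -1 0;30 0 0 -1 0;30 0 0 -1 0;30 0 0 -1 0;30 -0.5 -0.19 -1 0;30 -1 -0.38 -0.5 0;30 -1 -0.38 0 0;30 -1 -0.38 0 0;30 -1 -0.38 0 0;30 -1 -0.38 0 0;30 -1 -0.38 0 0;30 -1 -0.38 0 0;30 -1 -0.38 0 0;30 -1 -0.38 0 0;30 -1 -0.38 0 0;30 -1 -0.38 0 0;30 -1 -0.38 0 0;30 -1 -0.38 0 0;30 -1 -0.38 0 0;30 -1 -0.38 0 0")

```text
t: 7.4
tcp_pos: [0.4423, -0.2677, 0.2072]
tool_rot: [0.683, 0.731, 0.0, 0.001]
force: [0.2, -0.5, -0.1]
finger_gap: 0.347
gripper_force: 0.0
```

>>> send_rows(commands="30 -1 -0.38 0 0;30 -1 -0.38 0 0;30 -1 -0.38 0 0;30 -1 -0.38 0 0;30 -1 -0.38 0 0;30 -0.5 -0.2 0 0;30 0 0 1 0;30 0 0 1 0;30 0 0 1 0;30 0 0 1 0;30 0 0 0 0")

```text
t: 8.32
tcp_pos: [0.4064, -0.3765, 0.1234]
tool_rot: [0.683, 0.731, 0.001, -0.004]
force: [-1.9, 0.0, 0.4]
finger_gap: 0.349
gripper_force: 0.0
```

The wad slipped out of the grip: the fingers closed to the commanded 30 mm with no force. I'll look for it.

Run:
```python
from station import cams
import cv2,numpy as np
im=[]
for n in ['top','side']:
    c=cams.snapshot(n);np.savez(f'pics/{n}2.npz',**c);im.append(c['pixels'][:,:,::-1])
a=cv2.resize(im[0][90:282,130:450],(800,480),interpolation=cv2.INTER_CUBIC)
cv2.imwrite('pics/top2.png',a)
```

```text
(no output)
```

View pics/top2.png

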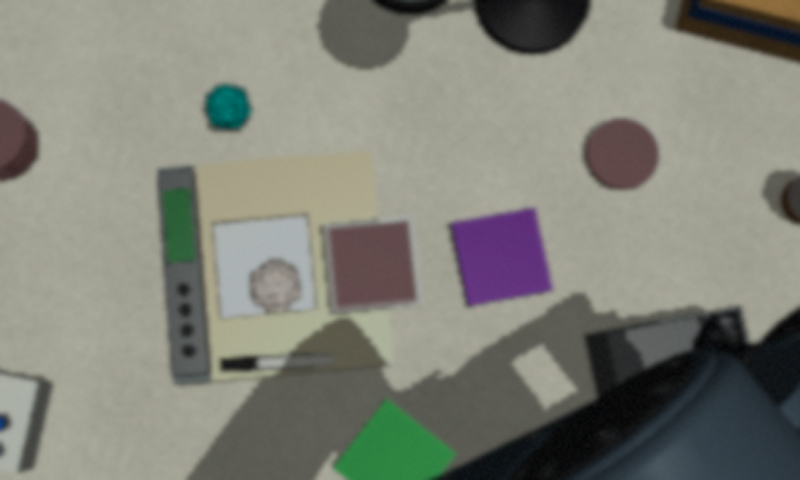

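The wad is still in the well, at crop (275,285). I gripped it too high, because the pads stand farther back when open. I'll grip lower this time.

Run:
```python
import numpy as np
from h import *
c=np.load('pics/top2.npz');t=np.load('pics/top0.npz')
P=at(c,130-.3+275/2.5,90-.3+285/2.5,.1);print(P)
a=np.radians(94);X=np.array([np.cos(a),np.sin(a)]);Yt=np.array([X[1],-X[0]])
d=P[:2]-[.4064,-.3765];print('tool',d@X/.02,d@Yt/.02)
d=P[:2]-[.5507,.058];print('c',d@X+.061,-d@Yt)
import cv2
i=np.load('pics/side2.npz')['pixels'][:,:,::-1]
cv2.imwrite('pics/side2.png',i)
```

```text
[0.52661692 0.04474425 0.1       ]
tool 20.59161070637552 7.4654294827402365
c 0.04945649345089409 0.024949090639510344
```

>>> send_rows(commands="85 0 0 -1 0;85 0 0 -1 0;85 0.6 0.22 -1 0;85 1 0.36 0 0;85 1 0.36 0 0;85 1 0.36 0 0;85 1 0.36 0 0;85 1 0.36 0 0;85 1 0.36 0 0;85 1 0.36 0 0;85 1 0.36 0 0;85 1 0.36 0 0;85 1 0.36 0 0;85 1 0.36 0 0;85 1 0.36 0 0;85 1 0.37 0 0;85 1 0.37 0 0;85 1 0.37 0 0;85 1 0.37 0 0;85 1 0.37 0 0", grip_force=40)

```text
t: 10.08
tcp_pos: [0.5129, -0.0182, 0.1886]
tool_rot: [0.683, 0.731, 0.001, 0.002]
force: [0.3, 0.8, -0.2]
finger_gap: 0.999
gripper_force: 0.0
```

>>> send_rows(commands="85 1 0.37 0 0;85 1 0.37 0 0;85 1 0.37 0 0;85 0 0 1 0;85 0 0 1 0;85 0 0 1 0;85 0 0 1 0;85 0 0 1 0;85 0 0 0 0;85 0 0 0 0")

```text
t: 10.92
tcp_pos: [0.5301, 0.0422, 0.0872]
tool_rot: [0.683, 0.731, 0.0, 0.0]
force: [0.1, -0.2, 1.0]
finger_gap: 0.996
gripper_force: 0.0
```

>>> send_rows(commands="85 0.1 -0.15 0.2 0;40 0 0 0 0;40 0 0 0 0;40 0 0 0 0;40 0 0 0 0;40 0 0 0 0;40 0 0 0 0;40 0 0 0 0;40 0 0 0 0")

```text
t: 11.67
tcp_pos: [0.5272, 0.0436, 0.0843]
tool_rot: [0.683, 0.731, 0.0, 0.001]
force: [-2.5, -1.0, 6.9]
finger_gap: 0.694
gripper_force: 40.3
```

>>> send_rows(commands="40 0 0 -0.5 0;40 0 0 -1 0;40 0 0 -1 0;40 0 0 -1 0;40 0 0 -1 0;40 0 0 0 0")

```text
t: 12.17
tcp_pos: [0.5296, 0.0437, 0.1772]
tool_rot: [0.683, 0.731, 0.003, 0.004]
force: [-0.1, -0.4, 0.8]
finger_gap: 0.696
gripper_force: 41.3
```

>>> send_rows(commands="40 -0.7 -0.25 0 0;40 -1 -0.37 0 0;40 -1 -0.37 0 0;40 -1 -0.37 0 0;40 -1 -0.37 0 0;40 -1 -0.37 0 0;40 -1 -0.37 0 0;40 -1 -0.37 0 0;40 -1 -0.37 0 0;40 -1 -0.37 0 0;40 -1 -0.37 0 0;40 -1 -0.37 0 0;40 -1 -0.37 0 0;40 -1 -0.37 0 0;40 -1 -0.37 0 0;40 -1 -0.37 0 0;40 -1 -0.37 0 0;40 -1 -0.37 0 0;40 -1 -0.37 0 0;40 -1 -0.37 0 0")

```text
t: 13.83
tcp_pos: [0.4074, -0.3599, 0.1724]
tool_rot: [0.683, 0.731, 0.0, -0.0]
force: [0.4, 0.0, -0.7]
finger_gap: 0.694
gripper_force: 41.3
```

>>> send_rows(commands="40 -1 -0.36 0 0;40 0 0 1 0;40 0 0 1 0;40 0 0 0.5 0;40 0 0 0 0;85 0 0 0 0;85 0 0 0 0;85 0 0 0 0;85 0 0 0 0;85 0 0 -1 0;85 0 0 -1 0;85 0 0 -1 0")

```text
t: 14.83
tcp_pos: [0.4022, -0.3793, 0.1835]
tool_rot: [0.683, 0.731, -0.0, 0.0]
force: [0.6, 0.1, -0.7]
finger_gap: 0.995
gripper_force: 0.0
```

Run:
```python
from station import cams
import cv2,numpy as np
c=cams.snapshot('wrist');np.savez('pics/wbin.npz',**c)
```

>>> send_rows(commands="0 0.97 0.29 0 0;0 0.97 0.29 0 0;0 0.97 0.29 0 0;0 0.97 0.29 0 0;0 0.97 0.29 0 0;0 0.97 0.29 0 0;0 0.97 0.29 0 0;0 0.97 0.29 0 0;0 0.97 0.29 0 0;0 0.97 0.29 0 0;0 0.96 0.29 0 0;0 0.96 0.29 0 0;0 0.96 0.29 0 0;0 0.96 0.29 0 0;0 0.96 0.29 0 0;0 0.96 0.29 0 0;0 0 0 1 0;0 0 0 0 0;0 0 0 0 0", grip_force=20)

```text
t: 16.47
tcp_pos: [0.4732, -0.0643, 0.1623]
tool_rot: [0.682, 0.731, -0.0, -0.001]
force: [-1.0, -0.2, -0.1]
finger_gap: -0.002
gripper_force: 0.0
```

Run:
```python
from station import cams
import cv2,numpy as np
c=cams.snapshot('wrist');np.savez('pics/w3.npz',**c)
a=cv2.resize(c['pixels'][:,:,::-1],(800,600),interpolation=cv2.INTER_CUBIC)
b=cv2.resize(np.load('pics/wbin.npz')['pixels'][:,:,::-1],(800,600))
h=np.hstack([a[:, 100:],]);
o=np.zeros((600,800,3),np.uint8);o[:420]=a[0:420]
o[420:]=cv2.resize(b,(400,300))[100:280].repeat(1,0)[:180,:].copy() if 0 else np.hstack([cv2.resize(b,(400,300))[120:300],np.zeros((180,400,3),np.uint8)])
cv2.imwrite('pics/w3.png',o)
```

```text
(no output)
```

View pics/w3.png

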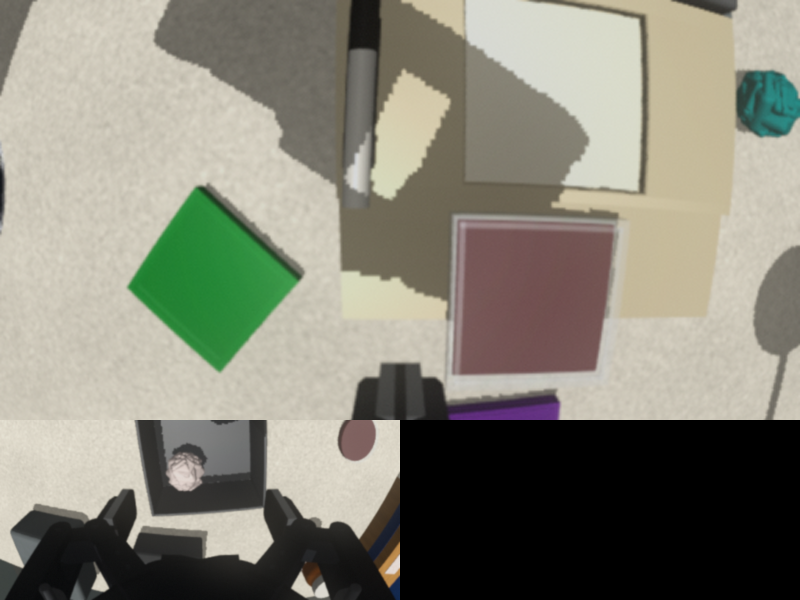

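The wad is in the bin. The plate's agar corners are at about (459,223), (614,226), (598,374) and (454,374). The well's near corners are at (465,184) and (641,191).

Run:
```python
import numpy as np
from h import *
c=np.load('pics/w3.npz');f=.64
g=lambda x,y,z:wat(c,x*f-.2,y*f-.2,z)
a=np.radians(94);X=np.array([np.cos(a),np.sin(a),0]);Y=np.array([-X[1],X[0],0]);W=np.array([.5507,.058,0])
for n,pts,z in [('well',[(465,184),(641,191),(465,30),(644,30)],.079),('agar',[(459,223),(614,226),(598,374),(454,374)],.074),('lidL',[(451,215),(446,385)],.080),('lidR',[(627,220),(606,385)],.080),('sideR',[(727,212),(708,316)],.07),('sideL',[(342,318)],.07),('marker',[(358,206),(376,100),(346,100)],.08)]:
    for p in pts:
        P=g(*p,z);d=P-W;print(n,P.round(4),'cx',round((d@X)*1e3+61,1),'cy',round(d@Y*1e3,1))
```

```text
well [0.5018 0.0014 0.079 ] cx 8.0 cy 52.7
well [0.6046 0.0099 0.079 ] cx 9.3 cy -50.4
well [0.496 0.084 0.079] cx 90.7 cy 52.8
well [0.5991 0.1046 0.079 ] cx 104.1 cy -51.5
agar [ 0.5012 -0.0201  0.074 ] cx -13.4 cy 54.8
agar [ 0.5924 -0.0128  0.074 ] cx -12.5 cy -36.7
agar [ 0.601  -0.1063  0.074 ] cx -106.4 cy -38.8
agar [ 0.5076 -0.1096  0.074 ] cx -103.1 cy 54.7
lidL [ 0.4958 -0.0154  0.08  ] cx -8.4 cy 59.9
lidL [ 0.5027 -0.1141  0.08  ] cx -107.3 cy 59.9
lidR [ 0.5973 -0.0078  0.08  ] cx -7.8 cy -41.9
lidR [ 0.6056 -0.111   0.08  ] cx -111.5 cy -42.9
sideR [0.6799 0.0069 0.07  ] cx 1.0 cy -125.3
sideR [ 0.6813 -0.0642  0.07  ] cx -70.1 cy -121.8
sideL [ 0.4397 -0.08    0.07  ] cx -68.9 cy 120.3
marker [ 0.447 -0.014  0.08 ] cx -3.6 cy 108.5
marker [0.4529 0.0419 0.08  ] cx 51.8 cy 98.6
marker [0.4376 0.0412 0.08  ] cx 52.2 cy 114.0
```

>>> send_rows(commands="0 0 0 1 0;0 0 0 1 0;0 0 0 1 0;0 0 0 1 0;0 0 0.3 0 0;0 0 0.1 0 0;0 0 0.1 0 0;0 0 0 0 0;0 0 0 0 0")

```text
t: 17.27
tcp_pos: [0.4849, -0.0645, 0.0837]
tool_rot: [0.683, 0.731, 0.001, 0.001]
force: [0.6, 0.4, 0.1]
finger_gap: 0.001
gripper_force: 0.0
```

>>> send_rows(commands="0 0 0.1 0 0;0 0 0.1 0 0;0 0 0.1 0 0;0 0 0 0 0")

```text
t: 17.6
tcp_pos: [0.4905, -0.0638, 0.0827]
tool_rot: [0.683, 0.731, 0.0, 0.001]
force: [0.0, 0.8, 0.1]
finger_gap: -0.001
gripper_force: 0.0
```

Run:
```python
from station import cams
import cv2,numpy as np
c=cams.snapshot('wrist');np.savez('pics/w4.npz',**c)
cv2.imwrite('pics/w4.png',cv2.resize(c['pixels'][130:300,180:430,::-1],(800,544),interpolation=cv2.INTER_CUBIC))
```

```text
(no output)
```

View pics/w4.png

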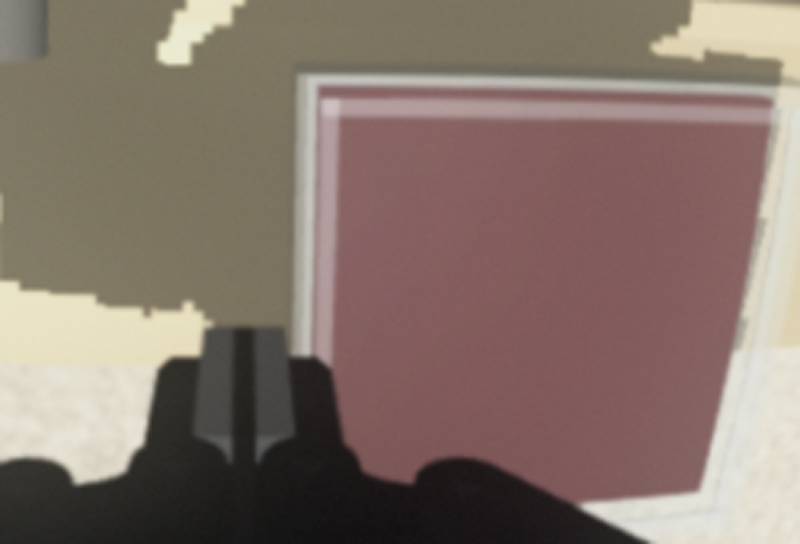

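```bash
cat >> h.py <<'E'
_a=np.radians(94);X=np.array([np.cos(_a),np.sin(_a),0]);Y=np.array([-X[1],X[0],0]);W=np.array([.5507,.058,0])
def cc(P): d=np.asarray(P)-W; return (d@X*1e3+61).round(1),(d@Y*1e3).round(1)
E
python3 - <<'E'
from h import *
from station import readout
c=np.load('pics/w4.npz')
for n,x,y,z in [('BL',297,75,.082),('L',294,340,.082),('BRagar',776,92,.073),('BLag',318,88,.073),('padR',293,400,.083),('padL',195,400,.083),('blackR',330,370,.09),('blackR',330,370,.083)]:print(n,cc(wat(c,179.8+x/3.2,129.8+y/3.2,z)))
s=readout.sense();print(cc(s['tcp_pos']),s['force'])
E
```

```text
BL (np.float64(-7.9), np.float64(60.0))
L (np.float64(-57.7), np.float64(59.9))
BRagar (np.float64(-10.8), np.float64(-38.3))
BLag (np.float64(-11.9), np.float64(55.7))
padR (np.float64(-70.1), np.float64(59.9))
padL (np.float64(-70.0), np.float64(78.6))
blackR (np.float64(-60.0), np.float64(53.8))
blackR (np.float64(-63.7), np.float64(53.0))
(np.float64(-56.2), np.float64(68.9)) [ 0.14948667 -0.29384819 -0.02149103]
```

>>> send_rows(commands="0 0 0.1 0 0;0 0 0.1 0 0;0 0 0.1 0 0;0 0 0.1 0 0;0 0 0 0 0;0 0 0 0 0")

```text
t: 18.15
tcp_pos: [0.4978, -0.0631, 0.0824]
tool_rot: [0.683, 0.731, -0.0, -0.0]
force: [-0.7, 0.0, 0.2]
finger_gap: -0.002
gripper_force: 0.0
```

Run:
```python
from station import cams,readout
from h import *
import cv2
c=cams.snapshot('wrist');np.savez('pics/w5.npz',**c)
s=readout.sense();print(cc(s['tcp_pos']),s['tcp_pos'],s['force'])
# left lid/agar edge shift vs w4 : row profiles of the red agar edge
for n in ['w4','w5']:
    d=np.load(f'pics/{n}.npz');p=d['pixels'].astype(float);
    for v in [165,185,205]:
        r=p[v,:,0]-p[v,:,1]; m=np.where(r>20)[0]; 
        if len(m): print(n,v,m[0],m[-1],cc(wat(d,m[0],v,.074)),cc(wat(d,m[-1],v,.074)))
```

```text
(np.float64(-56.1), np.float64(61.3)) [ 0.49767613 -0.06304943  0.08235923] [-0.36230449 -0.97366308 -0.71756009]
w4 165 286 419 (np.float64(-16.3), np.float64(51.7)) (np.float64(-14.9), np.float64(-35.7))
w4 185 279 418 (np.float64(-28.3), np.float64(55.6)) (np.float64(-28.3), np.float64(-37.0))
w4 205 279 415 (np.float64(-40.9), np.float64(55.3)) (np.float64(-42.2), np.float64(-37.0))
w5 165 273 410 (np.float64(-16.1), np.float64(51.9)) (np.float64(-14.9), np.float64(-35.8))
w5 185 268 408 (np.float64(-28.1), np.float64(54.7)) (np.float64(-28.1), np.float64(-36.2))
w5 205 267 405 (np.float64(-40.6), np.float64(55.2)) (np.float64(-41.7), np.float64(-36.1))
```

Run:
```python
import numpy as np,cv2
from station import cams
c=np.load('pics/w5.npz')
s=cams.snapshot('side');np.savez('pics/s5.npz',**s)
a=cv2.resize(c['pixels'][130:260,200:330,::-1],(400,400),interpolation=cv2.INTER_CUBIC)
from h import proj
u,v=proj(s,[.4977,-.063,.09])[0].astype(int);print(u,v)
b=cv2.resize(s['pixels'][v-40:v+40,u-50:u+30,::-1],(400,400),interpolation=cv2.INTER_CUBIC)
cv2.imwrite('pics/w5.png',np.hstack([a,b]))
```

```text
287 192
```

View pics/w5.png

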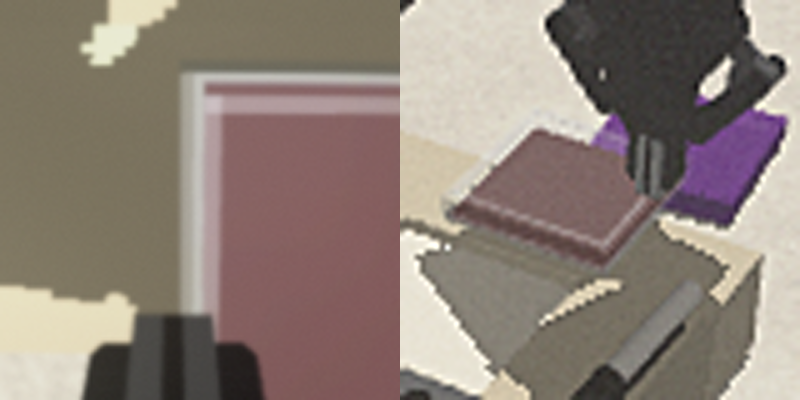

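Run:
```python
from h import *
c=np.load('pics/w5.npz');s=np.load('pics/s5.npz')
for z in [.068,.074,.082,.09,.095]:
    P=np.array([.4977,-.063,z]);print(z,wproj(c,[P,P+.011*X]).round(1).tolist(),proj(s,P).round(1), 'crop',(proj(s,P)-[237,152])*5)
```

```text
0.068 [[256.8, 224.5], [256.8, 208.4]] [[286.9 198.8]] crop [[249.33604515 233.95809232]]
0.074 [[256.9, 228.4], [256.8, 211.9]] [[287. 197.]] crop [[249.89858624 224.97780089]]
0.082 [[256.9, 234.0], [256.9, 216.9]] [[287.1 194.6]] crop [[250.6542588  212.91439815]]
0.09 [[257.0, 240.1], [257.0, 222.4]] [[287.3 192.1]] crop [[251.41642755 200.74729151]]
0.095 [[257.0, 244.1], [257.0, 226.1]] [[287.4 190.6]] crop [[251.89611919 193.08959195]]
```

The side view puts the shut fingertip at z ≈ 0.092, above the lid. So the tip sits about 10 mm higher relative to the TCP than stated. I'll back off and feel for the ledge.

>>> send_rows(commands="0 0 -0.8 0 0;0 0 0 0.4 0;0 0 0 0.1 0;0 0 0 0.1 0;0 0 0 0 0;0 0 0 0 0")

```text
t: 18.75
tcp_pos: [0.4824, -0.0643, 0.0702]
tool_rot: [0.683, 0.731, 0.0, 0.0]
force: [-0.3, -0.2, 0.5]
finger_gap: 0.002
gripper_force: 0.0
```

>>> send_rows(commands="0 0 0 0.1 0;0 0 0 0.1 0;0 0 0 0 0;0 0 0 0 0")

```text
t: 19.08
tcp_pos: [0.4818, -0.0641, 0.0663]
tool_rot: [0.683, 0.731, -0.0, -0.0]
force: [0.2, -1.1, 0.2]
finger_gap: 0.002
gripper_force: 0.0
```

>>> send_rows(commands="0 0 0 0.1 0;0 0 0 0.1 0;0 0 0 0 0")

```text
t: 19.33
tcp_pos: [0.4816, -0.0641, 0.0621]
tool_rot: [0.683, 0.731, -0.0, -0.0]
force: [-0.6, 0.4, -0.3]
finger_gap: -0.001
gripper_force: 0.0
```

>>> send_rows(commands="0 0 0 0.1 0;0 0 0 0 0;0 0 0 0 0")

```text
t: 19.58
tcp_pos: [0.4817, -0.0642, 0.0603]
tool_rot: [0.683, 0.731, -0.0, -0.0]
force: [-0.4, 0.3, 0.2]
finger_gap: 0.006
gripper_force: 0.0
```

>>> send_rows(commands="0 0 0.2 0 0;0 0 0.15 0 0;0 0 0.1 0 0;0 0 0.1 0 0;0 0 0.1 0 0;0 0 0.1 0 0;0 0 0 0 0;0 0 0 0 0")

```text
t: 20.25
tcp_pos: [0.4971, -0.0632, 0.0605]
tool_rot: [0.683, 0.731, 0.0, 0.0]
force: [-0.2, -0.2, 0.3]
finger_gap: -0.0
gripper_force: 0.0
```

```bash
cat > m.py <<'E'
from station import cams,readout
from h import *
import sys
c=cams.snapshot('wrist');np.savez(f'pics/{sys.argv[1]}.npz',**c)
s=readout.sense();print(cc(s['tcp_pos']),s['tcp_pos'],s['force'])
p=c['pixels'].astype(float)
for v in range(150,231,10):
    r=p[v,:,0]-p[v,:,1]; m=np.where(r>20)[0]
    if len(m)>20: print(v,m[0],m[-1],cc(wat(c,m[0],v,.074)),cc(wat(c,m[-1],v,.074)))
E
python3 m.py w6
```

```text
(np.float64(-56.1), np.float64(62.1)) [ 0.49694647 -0.06319     0.06043055] [0.27746749 0.1648942  0.08476552]
170 291 445 (np.float64(-13.9), np.float64(44.8)) (np.float64(-12.6), np.float64(-47.7))
180 291 444 (np.float64(-19.2), np.float64(44.7)) (np.float64(-18.6), np.float64(-48.1))
190 291 442 (np.float64(-24.5), np.float64(44.5)) (np.float64(-24.8), np.float64(-47.7))
200 290 441 (np.float64(-29.9), np.float64(44.9)) (np.float64(-31.0), np.float64(-48.3))
210 290 439 (np.float64(-35.5), np.float64(44.7)) (np.float64(-37.4), np.float64(-48.2))
220 290 437 (np.float64(-41.3), np.float64(44.5)) (np.float64(-44.0), np.float64(-48.2))
230 290 435 (np.float64(-47.2), np.float64(44.2)) (np.float64(-50.7), np.float64(-48.4))
```

Run:
```python
from h import *
for n in ['w1','w3','w6']:
    c=np.load(f'pics/{n}.npz');p=c['pixels'].astype(float)
    # rows for well cx ~20..60
    for cx in [20,40,60,80]:
        Pl=W+X*(cx-61)/1e3; Pl[2]=.079
        u0,v0=wproj(c,[Pl])[0]
        if not 2<v0<380: continue
        v=int(round(v0)); r=(p[v-1:v+2,:,0]-p[v-1:v+2,:,2]).mean(0); L=p[v-1:v+2].mean((0,2))
        rel=r/np.maximum(L,1)
        a=int(u0); row=rel
        # edges: where ratio crosses .08
        l=a
        while l>1 and row[l]<.07:l-=1
        q=a
        while q<510 and row[q]<.07:q+=1
        print(n,cx,v,l,q,cc(wat(c,l+.5,v,.079)),cc(wat(c,q-.5,v,.079)), 'floor',cc(wat(c,l+.5,v,.071))[1],cc(wat(c,q-.5,v,.071))[1],row[a].round(3),row[l-4].round(3),row[q+4].round(3))
```

```text
w1 20 138 313 313 (np.float64(19.7), np.float64(0.0)) (np.float64(19.7), np.float64(1.1)) floor -1.5 -0.5 0.158 0.155 0.155
w1 40 118 313 313 (np.float64(39.9), np.float64(0.5)) (np.float64(39.9), np.float64(1.5)) floor -1.1 -0.1 0.128 0.127 0.131
w1 60 98 314 314 (np.float64(60.0), np.float64(-0.3)) (np.float64(60.0), np.float64(0.7)) floor -1.9 -0.8 0.119 0.123 0.125
w1 80 78 314 314 (np.float64(80.1), np.float64(-0.2)) (np.float64(80.1), np.float64(0.8)) floor -1.8 -0.8 0.122 0.114 0.122
w3 20 106 359 359 (np.float64(19.8), np.float64(-0.3)) (np.float64(19.8), np.float64(0.6)) floor -3.2 -2.2 0.148 0.146 0.138
w3 40 82 359 359 (np.float64(40.2), np.float64(0.2)) (np.float64(40.1), np.float64(1.1)) floor -2.6 -1.7 0.138 0.137 0.141
w3 60 59 347 401 (np.float64(59.0), np.float64(11.0)) (np.float64(64.6), np.float64(-38.6)) floor 8.5 -42.7 0.045 0.105 0.074
w3 80 36 311 393 (np.float64(76.5), np.float64(41.4)) (np.float64(84.5), np.float64(-30.9)) floor 39.9 -34.8 0.052 0.138 0.071
w6 20 107 381 381 (np.float64(20.0), np.float64(0.2)) (np.float64(20.0), np.float64(0.7)) floor -3.4 -2.8 0.139 0.138 0.136
w6 40 68 382 382 (np.float64(39.7), np.float64(0.1)) (np.float64(39.7), np.float64(0.7)) floor -3.4 -2.9 0.133 0.132 0.131
w6 60 29 350 455 (np.float64(57.9), np.float64(16.9)) (np.float64(68.9), np.float64(-46.2)) floor 14.3 -52.4 0.029 0.113 0.204
```

Run:
```python
import numpy as np,cv2
from h import *
c=np.load('pics/w6.npz')
print(wproj(c,[np.r_[(W+X*-.053+Y*s*.053)[:2],.079] for s in(1,-1)]),wproj(c,[np.r_[(W+X*-.01+Y*s*.053)[:2],.079] for s in(1,-1)]))
p=c['pixels'][70:190,268:468,::-1]
p=np.clip(p.astype(float)*1.2,0,255).astype(np.uint8)
cv2.imwrite('pics/w6.png',cv2.resize(p,(800,480),interpolation=cv2.INTER_CUBIC))
```

```text
[[276.04500921 127.47640887]
 [460.88898653 137.05223494]] [[276.07732557  37.85305077]
 [464.44612328  61.83906965]]
```

View pics/w6.png

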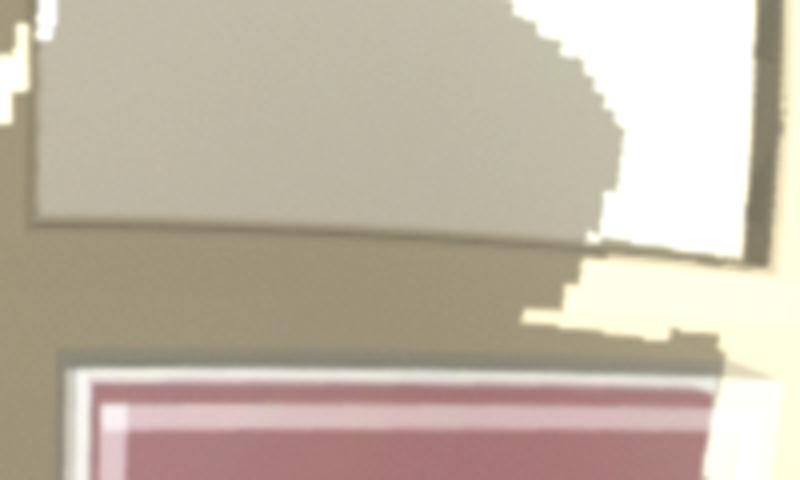

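In the 4x crop the well's near rim corners are at (34,222) and (770,266). The lid's back-left corner is at (66,368) and the back-right at (780,378).

Run:
```python
from h import *
c=np.load('pics/w6.npz')
for n,x,y,z in [('wl',34,222,.079),('wl2',36,20,.079),('wr',770,266,.079),('wr2',785,80,.079),('lid L',66,368,.088),('lid L2',64,470,.088),('lidR',780,378,.088),('agL',92,400,.074),('agR',713,400,.074)]:
    print(n,cc(wat(c,267.7+x/4,69.7+y/4,z)))
```

```text
wl (np.float64(9.1), np.float64(52.9))
wl2 (np.float64(33.1), np.float64(52.8))
wr (np.float64(8.4), np.float64(-52.4))
wr2 (np.float64(35.0), np.float64(-52.9))
lid L (np.float64(-6.7), np.float64(49.8))
lid L2 (np.float64(-18.8), np.float64(49.7))
lidR (np.float64(-5.8), np.float64(-49.4))
agL (np.float64(-13.8), np.float64(45.0))
agR (np.float64(-12.4), np.float64(-48.4))
```

>>> send_rows(commands="0 0 -0.6 0 0;0 0 0 -1 0;40 0 0 -1 0;40 0 0 -1 0;40 -0.96 0.93 -1 0;40 -0.96 0.93 -1 0;40 -0.96 0.93 0 0;40 -0.96 0.93 0 0;40 0 0 1 0;40 0 0 1 0;40 0 0 1 0;40 0 0 1 0;40 0 0 1 0;40 0 0 0.4 0;40 0 0 0 0;40 0 0 0 0")

```text
t: 21.63
tcp_pos: [0.5642, -0.1356, 0.0524]
tool_rot: [0.683, 0.731, -0.0, -0.0]
force: [-0.4, -0.1, 0.4]
finger_gap: 0.468
gripper_force: 0.0
```

```bash
python3 m.py w7; python3 -c "
import cv2,numpy as np
"
```

```text
(np.float64(-133.4), np.float64(-0.6)) [ 0.56482109 -0.13583928  0.05312303] [0.39708782 0.06851681 0.25767346]
150 164 354 (np.float64(-78.4), np.float64(45.0)) (np.float64(-78.7), np.float64(-47.0))
160 165 354 (np.float64(-83.4), np.float64(44.9)) (np.float64(-83.6), np.float64(-47.4))
170 165 353 (np.float64(-88.4), np.float64(45.3)) (np.float64(-88.7), np.float64(-47.2))
180 166 352 (np.float64(-93.5), np.float64(45.2)) (np.float64(-93.8), np.float64(-47.1))
190 167 351 (np.float64(-98.7), np.float64(45.1)) (np.float64(-99.0), np.float64(-47.1))
```

>>> send_rows(commands="40 0.5 0 0 0;40 0.2 0 0 0;40 0.1 0 0 0;40 0.1 0 0 0;40 0 0 0 0;40 0 0 0 0")

```text
t: 22.18
tcp_pos: [0.563, -0.1174, 0.0527]
tool_rot: [0.683, 0.731, 0.0, 0.0]
force: [0.1, 0.5, 0.3]
finger_gap: 0.467
gripper_force: 0.0
```

>>> send_rows(commands="40 0.05 0 0 0;40 0.05 0 0 0;40 0 0 0 0")

```text
t: 22.43
tcp_pos: [0.563, -0.1157, 0.0524]
tool_rot: [0.683, 0.731, 0.0, 0.0]
force: [-0.1, -0.3, 0.9]
finger_gap: 0.468
gripper_force: 0.2
```

>>> send_rows(commands="40 0.05 0 0 0;40 0 0 0 0;40 0 0 0 0")

```text
t: 22.68
tcp_pos: [0.5629, -0.1147, 0.0524]
tool_rot: [0.683, 0.731, 0.0, 0.0]
force: [0.9, 0.0, -1.0]
finger_gap: 0.467
gripper_force: 0.3
```

>>> send_rows(commands="40 0.05 0 0 0;40 0.05 0 0 0;40 0 0 0 0;40 0 0 0 0")

```text
t: 23.02
tcp_pos: [0.5628, -0.1137, 0.0525]
tool_rot: [0.683, 0.731, -0.0, 0.001]
force: [-1.0, -5.2, 1.1]
finger_gap: 0.47
gripper_force: 2.6
```

>>> send_rows(commands="40 0.05 0 0 0;40 0.05 0 0 0;40 0 0 0 0;40 0 0 0 0")

```text
t: 23.35
tcp_pos: [0.563, -0.1137, 0.0527]
tool_rot: [0.682, 0.731, -0.001, 0.002]
force: [-1.6, -10.0, -0.1]
finger_gap: 0.466
gripper_force: 5.3
```

```bash
python3 m.py w8
```

```text
(np.float64(-111.1), np.float64(-0.2)) [ 0.56293338 -0.1136827   0.05271662] [ -1.96697284 -10.85082878   0.40432335]
150 164 355 (np.float64(-56.5), np.float64(44.8)) (np.float64(-56.6), np.float64(-47.8))
160 165 354 (np.float64(-61.4), np.float64(44.7)) (np.float64(-61.6), np.float64(-47.6))
170 165 353 (np.float64(-66.4), np.float64(45.1)) (np.float64(-66.6), np.float64(-47.5))
180 166 352 (np.float64(-71.5), np.float64(45.0)) (np.float64(-71.7), np.float64(-47.4))
190 167 351 (np.float64(-76.7), np.float64(44.9)) (np.float64(-77.0), np.float64(-47.4))
200 168 350 (np.float64(-82.0), np.float64(44.9)) (np.float64(-82.3), np.float64(-47.4))
210 169 349 (np.float64(-87.4), np.float64(44.9)) (np.float64(-87.7), np.float64(-47.4))
220 170 348 (np.float64(-93.0), np.float64(45.0)) (np.float64(-93.3), np.float64(-47.5))
```

>>> send_rows(commands="40 0 0 -0.1 0;40 0 0 -0.1 0;40 0 0 -0.1 0;40 0 0 -0.1 0;40 0 0 0 0")

```text
t: 23.82
tcp_pos: [0.563, -0.1133, 0.061]
tool_rot: [0.682, 0.731, -0.001, 0.002]
force: [-0.8, -9.4, 0.8]
finger_gap: 0.469
gripper_force: 4.6
```

```bash
python3 m.py w9
```

```text
(np.float64(-110.7), np.float64(-0.3)) [ 0.56301668 -0.11330022  0.06089217] [-1.91835098 -9.23102505  0.57280802]
150 166 352 (np.float64(-57.5), np.float64(46.3)) (np.float64(-57.6), np.float64(-49.1))
160 166 352 (np.float64(-62.7), np.float64(46.7)) (np.float64(-62.9), np.float64(-49.5))
170 167 351 (np.float64(-68.0), np.float64(46.6)) (np.float64(-68.2), np.float64(-49.4))
180 168 351 (np.float64(-73.4), np.float64(46.5)) (np.float64(-73.7), np.float64(-49.8))
190 168 350 (np.float64(-78.9), np.float64(47.0)) (np.float64(-79.2), np.float64(-49.8))
200 169 349 (np.float64(-84.5), np.float64(46.9)) (np.float64(-84.8), np.float64(-49.8))
210 170 348 (np.float64(-90.3), np.float64(46.9)) (np.float64(-90.6), np.float64(-49.8))
220 170 347 (np.float64(-96.2), np.float64(47.6)) (np.float64(-96.5), np.float64(-49.8))
```

The plate is lifting with the finger: its front edge has grown in the image. I'll follow the arc.

>>> send_rows(commands="40 0.02 0 -0.22 0;40 0.02 0 -0.22 0;40 0.04 0 -0.22 0;40 0.04 0 -0.22 0;40 0.06 0 -0.21 0;40 0.06 0 -0.21 0;40 0 0 0 0")

```text
t: 24.45
tcp_pos: [0.5629, -0.108, 0.0878]
tool_rot: [0.682, 0.731, -0.001, 0.002]
force: [-1.5, -8.1, 2.0]
finger_gap: 0.465
gripper_force: 4.0
```

```bash
python3 m.py w10
```

```text
(np.float64(-105.6), np.float64(-0.5)) [ 0.56283501 -0.10811783  0.08746613] [-1.84938775 -8.107075    2.40530689]
150 173 345 (np.float64(-56.8), np.float64(50.0)) (np.float64(-56.9), np.float64(-53.9))
160 172 346 (np.float64(-62.9), np.float64(51.0)) (np.float64(-63.1), np.float64(-55.0))
170 172 346 (np.float64(-69.2), np.float64(51.5)) (np.float64(-69.4), np.float64(-55.4))
180 172 346 (np.float64(-75.5), np.float64(52.0)) (np.float64(-75.8), np.float64(-56.0))
190 171 346 (np.float64(-82.0), np.float64(53.2)) (np.float64(-82.3), np.float64(-56.5))
200 172 346 (np.float64(-88.6), np.float64(53.2)) (np.float64(-89.0), np.float64(-57.2))
210 171 346 (np.float64(-95.4), np.float64(54.5)) (np.float64(-95.8), np.float64(-57.9))
220 172 346 (np.float64(-102.4), np.float64(54.6)) (np.float64(-102.8), np.float64(-58.6))
```

>>> send_rows(commands="40 0.07 0 -0.2 0;40 0.08 0 -0.2 0;40 0.09 0 -0.2 0;40 0.09 0 -0.2 0;40 0.11 0 -0.19 0;40 0.11 0 -0.19 0;40 0.12 0 -0.18 0;40 0.13 0 -0.18 0;40 0 0 0 0")

```text
t: 25.25
tcp_pos: [0.5617, -0.0908, 0.1186]
tool_rot: [0.682, 0.731, -0.0, 0.002]
force: [-0.6, -5.7, 5.0]
finger_gap: 0.472
gripper_force: 2.9
```

```bash
python3 m.py w11
```

```text
(np.float64(-88.4), np.float64(-0.6)) [ 0.56170825 -0.09104137  0.11826595] [-1.256773   -5.28065935  5.20748386]
150 181 336 (np.float64(-44.7), np.float64(52.9)) (np.float64(-44.9), np.float64(-56.9))
160 179 338 (np.float64(-51.9), np.float64(54.8)) (np.float64(-52.2), np.float64(-58.9))
170 178 339 (np.float64(-59.2), np.float64(56.0)) (np.float64(-59.5), np.float64(-60.1))
180 177 340 (np.float64(-66.7), np.float64(57.3)) (np.float64(-67.0), np.float64(-61.4))
190 176 342 (np.float64(-74.3), np.float64(58.7)) (np.float64(-74.7), np.float64(-63.6))
200 174 343 (np.float64(-82.1), np.float64(61.0)) (np.float64(-82.5), np.float64(-65.1))
210 173 344 (np.float64(-90.1), np.float64(62.5)) (np.float64(-90.6), np.float64(-66.7))
220 173 345 (np.float64(-98.3), np.float64(63.4)) (np.float64(-98.8), np.float64(-68.4))
```

>>> send_rows(commands="40 0.13 0 -0.19 0;40 0.14 0 -0.18 0;40 0.15 0 -0.17 0;40 0.15 0 -0.16 0;40 0.16 0 -0.14 0;40 0.17 0 -0.14 0;40 0.17 0 -0.13 0;40 0.18 0 -0.12 0;40 0 0 0 0")

```text
t: 26.05
tcp_pos: [0.5594, -0.0639, 0.1423]
tool_rot: [0.682, 0.731, 0.0, 0.0]
force: [0.2, -1.3, 1.8]
finger_gap: 0.472
gripper_force: 1.2
```

```bash
python3 m.py w12
```

```text
(np.float64(-61.6), np.float64(-0.2)) [ 0.55942765 -0.06431032  0.14206226] [ 0.47881104 -0.51312678  2.38150569]
150 192 325 (np.float64(-21.6), np.float64(50.5)) (np.float64(-21.9), np.float64(-54.1))
160 189 328 (np.float64(-29.6), np.float64(53.4)) (np.float64(-29.9), np.float64(-56.9))
170 187 331 (np.float64(-37.8), np.float64(55.5)) (np.float64(-38.1), np.float64(-59.9))
180 184 334 (np.float64(-46.0), np.float64(58.6)) (np.float64(-46.4), np.float64(-63.0))
190 181 336 (np.float64(-54.5), np.float64(61.8)) (np.float64(-54.9), np.float64(-65.3))
200 179 339 (np.float64(-63.1), np.float64(64.2)) (np.float64(-63.6), np.float64(-68.7))
210 177 341 (np.float64(-72.0), np.float64(66.7)) (np.float64(-72.5), np.float64(-71.3))
220 174 344 (np.float64(-81.2), np.float64(70.3)) (np.float64(-81.8), np.float64(-74.9))
```

>>> send_rows(commands="40 0.2 0 -0.11 0;40 0.2 0 -0.1 0;40 0.2 0 -0.1 0;40 0.2 0 -0.08 0;40 0.2 0 -0.08 0;40 0.2 0 -0.06 0;40 0 0 0 0")

```text
t: 26.68
tcp_pos: [0.5579, -0.0401, 0.153]
tool_rot: [0.682, 0.731, 0.0, 0.0]
force: [-0.2, -1.4, 5.6]
finger_gap: 0.47
gripper_force: 2.3
```

```bash
python3 m.py w13
```

```text
(np.float64(-37.6), np.float64(-0.3)) [ 0.55792733 -0.04035797  0.15292161] [ 0.32295286 -1.96183824  4.33375665]
160 200 316 (np.float64(-8.0), np.float64(46.4)) (np.float64(-8.3), np.float64(-49.5))
170 196 321 (np.float64(-16.5), np.float64(50.2)) (np.float64(-16.8), np.float64(-54.2))
180 193 326 (np.float64(-25.1), np.float64(53.3)) (np.float64(-25.4), np.float64(-59.1))
190 187 330 (np.float64(-33.9), np.float64(59.1)) (np.float64(-34.3), np.float64(-63.2))
210 178 339 (np.float64(-52.2), np.float64(68.8)) (np.float64(-52.8), np.float64(-72.9))
220 174 344 (np.float64(-61.9), np.float64(73.4)) (np.float64(-62.5), np.float64(-78.6))
```

>>> send_rows(commands="40 0.2 0 -0.1 0;40 0.2 0 -0.08 0;40 0.2 0 -0.06 0;40 0.2 0 -0.04 0;40 0.2 0 -0.04 0;40 0 0 0 0")

```text
t: 27.23
tcp_pos: [0.5559, -0.0198, 0.1586]
tool_rot: [0.682, 0.731, -0.0, -0.001]
force: [-0.2, -0.2, -0.2]
finger_gap: 0.469
gripper_force: 0.0
```

```bash
python3 m.py w14
```

```text
(np.float64(-17.5), np.float64(0.1)) [ 0.55605047 -0.02028867  0.15866867] [-0.66497581 -0.40035435 -0.23806731]
210 184 335 (np.float64(-34.0), np.float64(65.6)) (np.float64(-34.4), np.float64(-70.1))
220 178 342 (np.float64(-43.8), np.float64(72.1)) (np.float64(-44.4), np.float64(-77.7))
230 178 342 (np.float64(-53.9), np.float64(73.1)) (np.float64(-54.5), np.float64(-78.8))
```

>>> send_rows(commands="40 0.1 0 -0.02 0;40 0.1 0 -0.02 0;40 0.1 0 0 0;40 0.1 0 0 0;40 0 0 0 0;40 0 0 0 0")

```text
t: 27.78
tcp_pos: [0.5559, -0.013, 0.1596]
tool_rot: [0.683, 0.731, 0.0, 0.0]
force: [0.2, 0.0, -0.5]
finger_gap: 0.471
gripper_force: 0.1
```

```bash
python3 m.py w15
```

```text
(np.float64(-10.3), np.float64(-0.2)) [ 0.55587291 -0.01308233  0.15962044] [-0.66076638 -0.03844541  0.39532327]
210 188 329 (np.float64(-27.5), np.float64(61.5)) (np.float64(-28.1), np.float64(-65.3))
220 181 337 (np.float64(-37.4), np.float64(69.0)) (np.float64(-38.0), np.float64(-73.8))
230 178 339 (np.float64(-47.5), np.float64(72.9)) (np.float64(-48.2), np.float64(-76.8))
```

>>> send_rows(commands="40 0.1 0 0 0;40 0.1 0 0 0;40 0.1 0 0 0;40 0.1 0 0 0;40 0.1 0 0 0;40 0 0 0 0;40 0 0 0 0")

```text
t: 28.42
tcp_pos: [0.5551, -0.0029, 0.1596]
tool_rot: [0.683, 0.731, -0.0, -0.0]
force: [-0.2, 1.0, -0.1]
finger_gap: 0.468
gripper_force: 0.0
```

```bash
python3 m.py w16
```

```text
(np.float64(-0.2), np.float64(-0.2)) [ 0.55515342 -0.00298875  0.15958707] [-0.10170609  0.28902784 -0.89490826]
210 192 325 (np.float64(-17.4), np.float64(57.8)) (np.float64(-17.8), np.float64(-61.5))
220 183 335 (np.float64(-27.2), np.float64(67.1)) (np.float64(-27.8), np.float64(-71.8))
230 177 341 (np.float64(-37.4), np.float64(73.9)) (np.float64(-38.1), np.float64(-78.7))
```

Run:
```python
from station import cams
from h import *
import cv2
s=cams.snapshot('side');np.savez('pics/s16.npz',**s)
p=s['pixels'].astype(int);m=((p[:,:,0]-p[:,:,1])>10)&((p[:,:,0]-p[:,:,2])>5)&(p.sum(2)<420)
m[:110]=0;m[300:]=0;m[:,:180]=0;m[:,400:]=0
n,l,st,_=cv2.connectedComponentsWithStats(m.astype(np.uint8))
for i in range(1,n):
    if st[i,4]>150:
        h=cv2.convexHull(np.argwhere(l==i)[:,::-1].astype(np.int32));print(st[i],cv2.approxPolyDP(h,2,True)[:,0].tolist())
def plate(th,px,pz):  # corners of agar-ish box for angle th (deg), lid lower corner at (px,pz)
    t=np.radians(th);o=[]
    for a in (0,.1):
        for b in (0,.018):
            for y in (-.05,.05):
                cx=px+a*np.cos(t)-b*np.sin(t);z=pz+a*np.sin(t)+b*np.cos(t)
                q=W+X*(cx-.061)+Y*y;q[2]=z;o.append(q)
    return np.array(o)
for th,px,pz in [(90,.013,.079),(80,.009,.079),(70,.009,.079)]:
    print(th,proj(s,plate(th,px,pz)).round().astype(int).tolist())
```

```text
[273 110  32  16 272] [[304, 110], [302, 115], [273, 125], [276, 115], [290, 110]]
[277 144  21  15 230] [[297, 150], [296, 155], [290, 158], [277, 156], [283, 144], [291, 145]]
[239 165  34  39 876] [[271, 203], [241, 192], [239, 165], [270, 175]]
90 [[238, 196], [271, 208], [241, 193], [274, 204], [237, 164], [272, 176], [241, 161], [276, 172]]
80 [[238, 195], [272, 207], [242, 191], [275, 203], [234, 167], [269, 179], [238, 163], [273, 174]]
70 [[238, 195], [272, 207], [242, 190], [275, 202], [230, 172], [266, 184], [234, 167], [269, 178]]
```

Run:
```python
from h import *
import cv2
from scipy.optimize import minimize
s=np.load('pics/s16.npz')
obs=np.array([[239,165],[270,175],[241,192],[271,203]])
def pts(px,pz,th,yc):
    t=np.radians(th);o=[]
    for a in (.096,.004):
        for y in (-.046,.046):
            b=.008;cx=px+a*np.cos(t)-b*np.sin(t);z=pz+a*np.sin(t)+b*np.cos(t)
            q=W+X*(cx-.061)+Y*(y+yc);q[2]=z;o.append(q)
    return proj(s,np.array(o))
for pz in (.071,.079):
    r=minimize(lambda v:((pts(v[0]/1e3,pz,v[1],0)-obs)**2).sum(),[10,85],method='Nelder-Mead');print(pz,r.x,r.fun)
for px,pz,th in [(9,.079,85),(20,.071,90),(29,.071,90),(20,.079,90)]:print(px,pz,th,pts(px/1e3,pz,th,0).round(1).tolist())
c=np.load('pics/w16.npz')
```

```text
0.071 [ 1.20351698 83.88756159] 27.882884969177894
0.079 [ 7.84388506 83.96138591] 3.742439718692694
9 0.079 85 [[239.0, 165.1], [271.2, 175.7], [241.2, 192.9], [271.7, 203.8]]
20 0.071 90 [[238.5, 168.4], [270.6, 179.0], [239.1, 197.6], [269.7, 208.7]]
29 0.071 90 [[236.6, 170.1], [268.9, 180.9], [237.3, 199.4], [268.0, 210.6]]
20 0.079 90 [[238.4, 165.7], [270.7, 176.3], [239.1, 195.2], [269.8, 206.2]]
```

>>> send_rows(commands="40 0.1 0 0 0;40 0.1 0 0 0;40 0.1 0 0 0;40 0.1 0 0 0;40 0.05 0 0 0;40 0 0 0 0;40 0 0 0 0;40 0 0 0 0;40 0 0 0 0")

```text
t: 29.27
tcp_pos: [0.5546, 0.0058, 0.1596]
tool_rot: [0.683, 0.731, 0.0, 0.0]
force: [-0.1, -0.1, -0.0]
finger_gap: 0.466
gripper_force: 0.0
```

```bash
python3 m.py w17
cat > sd.py <<'E'
from station import cams
from h import *
import cv2,sys
s=cams.snapshot('side');np.savez(f'pics/{sys.argv[1]}.npz',**s)
p=s['pixels'].astype(int);m=((p[:,:,0]-p[:,:,1])>10)&((p[:,:,0]-p[:,:,2])>5)&(p.sum(2)<420)
m[:110]=0;m[300:]=0;m[:,:180]=0;m[:,400:]=0
n,l,st,_=cv2.connectedComponentsWithStats(m.astype(np.uint8))
for i in range(1,n):
    if st[i,4]>150:
        h=cv2.convexHull(np.argwhere(l==i)[:,::-1].astype(np.int32));print(st[i],cv2.approxPolyDP(h,2,True)[:,0].tolist())
E
python3 sd.py s17
```

```text
(np.float64(8.7), np.float64(-0.3)) [0.55462097 0.00581276 0.15963095] [ 0.36218178 -0.6400775   0.0981573 ]
150 202 315 (np.float64(45.3), np.float64(45.6)) (np.float64(45.0), np.float64(-49.5))
160 202 314 (np.float64(36.7), np.float64(46.0)) (np.float64(36.4), np.float64(-49.0))
170 203 313 (np.float64(27.9), np.float64(45.6)) (np.float64(27.6), np.float64(-48.5))
180 203 313 (np.float64(19.1), np.float64(46.0)) (np.float64(18.7), np.float64(-49.0))
[271 110  34  17 293] [[304, 110], [303, 115], [271, 126], [273, 116], [290, 110]]
[277 144  21  15 243] [[297, 150], [296, 155], [290, 158], [277, 156], [282, 144], [294, 146]]
[218 195  51  34 929] [[268, 206], [249, 228], [218, 215], [237, 195]]
```

Run:
```python
from h import *
from scipy.optimize import minimize
s=np.load('pics/s17.npz')
obs=np.array([[237,195],[268,206],[218,215],[249,228]])
def pts(xc,yc,z,tilt,half):
    t=np.radians(tilt);o=[]
    for a in (-half,half):
        for y in (-half,half):
            q=W+X*(xc+a*np.cos(t)-.061)+Y*(y+yc);q[2]=z+a*np.sin(t);o.append(q)
    return proj(s,np.array(o))
for half in (.046,.0475):
  for v0 in [(61,0,.087,0),(58,0,.09,2),(58,0,.093,4),(58,0,.097,0)]:print(half,v0,(pts(v0[0]/1e3,v0[1]/1e3,v0[2],v0[3],half)).round(1).tolist())
  for z in (.089,.093,.097):
    r=minimize(lambda v:((pts(v[0]/1e3,v[1]/1e3,z,v[2],half)-obs)**2).sum(),[60,0,0],method='Nelder-Mead');print(half,z,r.x.round(1),r.fun.round(2))
```

```text
0.046 (61, 0, 0.087, 0) [[238.4, 194.5], [269.2, 205.6], [218.6, 213.8], [250.7, 226.2]]
0.046 (58, 0, 0.09, 2) [[239.0, 193.5], [269.8, 204.5], [219.2, 211.6], [251.3, 224.0]]
0.046 (58, 0, 0.093, 4) [[239.0, 193.1], [269.8, 204.1], [219.2, 210.2], [251.4, 222.5]]
0.046 (58, 0, 0.097, 0) [[239.0, 190.9], [269.9, 201.8], [219.1, 209.9], [251.3, 222.3]]
0.046 0.089 [67.9  0.6 -1.9] 0.92
0.046 0.093 [72.   3.1 -2. ] 1.3
0.046 0.097 [76.2  5.8 -1.4] 1.74
0.0475 (61, 0, 0.087, 0) [[238.2, 194.1], [270.0, 205.5], [217.8, 213.9], [250.9, 226.8]]
0.0475 (58, 0, 0.09, 2) [[238.8, 193.1], [270.6, 204.4], [218.4, 211.8], [251.6, 224.6]]
0.0475 (58, 0, 0.093, 4) [[238.8, 192.7], [270.6, 204.0], [218.3, 210.3], [251.6, 223.1]]
0.0475 (58, 0, 0.097, 0) [[238.8, 190.4], [270.7, 201.7], [218.3, 210.1], [251.6, 222.9]]
0.0475 0.089 [67.7  0.5 -0.6] 4.11
0.0475 0.093 [71.8  3.1 -0.4] 5.1
0.0475 0.097 [74.1  2.1 -3.9] 15.23
```

>>> send_rows(commands="0 -0.5 0 -1 0;0 -1 0 -1 0;0 -1 0 0 0;0 0 0 0 0;0 0 0 0 0")

```text
t: 29.78
tcp_pos: [0.558, -0.0447, 0.1998]
tool_rot: [0.684, 0.73, 0.0, 0.0]
force: [0.7, -0.6, -0.8]
finger_gap: 0.0
gripper_force: 0.0
```

Run:
```python
from station import cams
from h import *
import cv2
c=cams.snapshot('wrist');np.savez('pics/w18.npz',**c)
t=wproj(c,[np.r_[(W+X*a+Y*b)[:2],.079] for a in(-.075,.07) for b in(-.08,.08)]);print(t)
u0,v0=t.min(0).astype(int);u1,v1=t.max(0).astype(int);u0=max(u0,0);v0=max(v0,0);print(u0,v0,u1,v1)
p=np.clip(c['pixels'][v0:v1,u0:u1,::-1].astype(float)*1.15,0,255).astype(np.uint8);k=min(800/p.shape[1],600/p.shape[0]);print(k)
cv2.imwrite('pics/w18.png',cv2.resize(p,None,fx=k,fy=k,interpolation=cv2.INTER_CUBIC)[:600,:800])
```

```text
[[338.00001147 152.81297869]
 [174.46561118 153.73816452]
 [339.1771587    6.87670391]
 [171.56038679   7.78632819]]
171 6 339 153
4.081632653061225
```

View pics/w18.png

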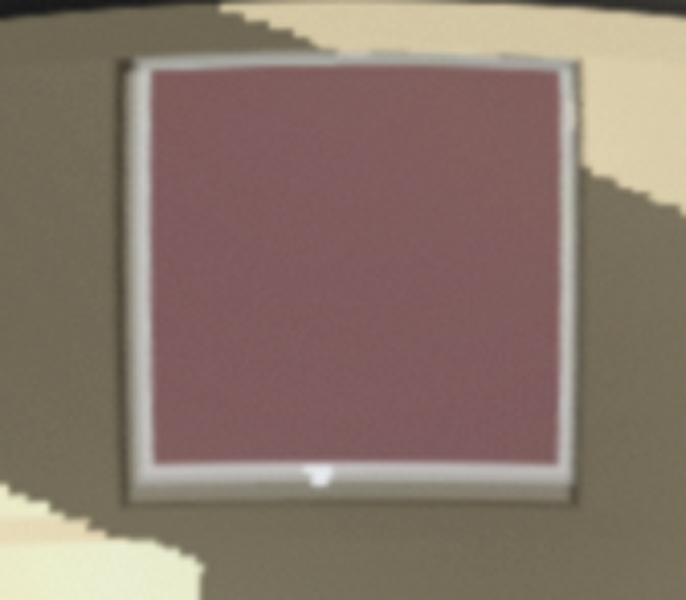

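```bash
python3 - <<'E'
from h import *
c=np.load('pics/w18.npz')
for x,y,z in [(155,463,.088),(557,463,.088),(151,70,.088),(560,70,.088),(125,503,.079),(578,503,.079),(122,62,.079),(580,60,.079)]:print(z,cc(wat(c,170.6+x/4.0816,5.6+y/4.0816,z)))
E
python3 sd.py s18
python3 - <<'E'
from station import readout
print(readout.sense()['force'],readout.sense()['t'])
E
```

```text
0.088 (np.float64(19.1), np.float64(43.3))
0.088 (np.float64(18.7), np.float64(-46.6))
0.088 (np.float64(109.5), np.float64(43.2))
0.088 (np.float64(109.2), np.float64(-47.3))
0.079 (np.float64(9.5), np.float64(52.1))
0.079 (np.float64(8.9), np.float64(-53.3))
0.079 (np.float64(114.5), np.float64(51.4))
0.079 (np.float64(114.5), np.float64(-53.6))
[273 144  25  15 306] [[297, 152], [293, 157], [281, 158], [273, 154], [273, 148], [288, 144], [295, 147]]
[218 195  50  34 929] [[267, 206], [249, 228], [218, 215], [237, 195]]
[-0.0474268   0.66770235 -0.29424466] 29.8833
```

```bash
python3 -c "
from station import sign_off
print(sign_off())"
```

```text
the job is handed in; nothing more can be done
None
```

I handed the job in at about 30 s: the paper ball is in the bin, and the plate lies lid down in the well, flat within about 1.5° by camera measurement. The first grip on the ball slipped and needed a second try, and the plate dropped freely past its balance point into the well.

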